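# Switch the microscope's light path to the camera port

## Task

Switch the light-path selector beside the microscope from its second slot to its third: with the fingertips or the outside of the fingers, gently push the yellow-knobbed lever forward out of the near left slot to the cross lane of the H-shaped gate, then across to the right, then forward until it is fully home in the far right slot, the one with three pips on a blue patch (left, right, near and far as seen from the robot). Only push the knob, never grip it, do not let the lever run into the first (far left) or fourth (near right) slot, and leave the other things where they stand. Finish with the lever left in the third slot and the hand clear.

Things in the scene. Friction and masses are not known exactly. Their poses are not given: they have to be found in the camera images.
- console: the selector console, a fixed white box with grey top, 200 mm (its x) x 240 mm (y) x 100 mm high, with port stubs of 25 mm on its left and far sides. Origin at the centre of its underside, on the table; its x axis points forward (away from the robot, along the slots), y to the left, z up; it is turned up to 0.3 rad about z.
- gate_centre (a point): centre of the H gate, level with the console's top, 100 mm above the table. A cross lane runs along the console's y through it, with slots along x on the left and right: first far left (one pip), second near left (two), third far right (three pips on a blue patch), fourth near right (four). The gate islands let the lever go across only while fore is within about 0.045 rad of 0.
- third_slot (a point): where the stem passes the console's top (100 mm above the table) when home in the third slot: 24 mm forward and 17 mm right of the gate's centre
- knob (a point): centre of the yellow knob on the lever's 10 mm steel stem: an upright round-ended grip 28 mm across, 48 mm tall (24 mm above and below this point). It swings about a pivot above the console's origin, 10 mm over the table, at 162 mm radius, so stands 172 mm above the table when upright. About 2 to 3 N moves it; it has friction, no spring, and stays where left.
- fore (a joint): forward lean of the lever in rad, about the console's y axis: 0 upright (in the cross lane), positive forward; stops at -0.265 (home in a near slot) and 0.265 (home in a far slot). At the start it lies between -0.26 and -0.16. 0.1 rad is about 16 mm at the knob.
- across (a joint): sideways lean of the lever in rad: positive to the right (the console's -y), negative left; stops at -0.225 and 0.225. The left slots hold it between -0.225 and -0.156, the right slots between 0.156 and 0.225.
- eyepiece: a black microscope eyepiece, 34 mm across, 38 mm tall, standing loose on the console's top at its far left corner; origin at its underside
- objective_case: a small clear jar with black cap, 34 mm across, 40 mm tall, standing loose on the console's top at its near right corner; origin at its underside
- oil_bottle: an amber dropper bottle with black cap, 32 mm across, 75 mm tall, loose on the table left of the console; origin at its underside
- slide_box: a flat blue box, 85 x 100 x 34 mm, loose on the table left of the console; origin at its underside
- dish: a clear covered dish, 57 mm across, 14 mm tall, loose on the table right of the console; origin at its underside
- screwdriver: a screwdriver with green handle, 160 mm long, lying on the table right of the console

How it is judged:
By the outcome, as a careful person would: the job done as asked, in the order asked, and still so for the second after the job is handed in, with the robot touching nothing.
It also fails if it takes over 64 s, if anything falls off the work surface, if the arm or the gripper's body presses on something with over 40 N, if the wrist force passes 120 N, or if a joint passes its speed limit or range.

## Robot

A 7-joint arm with a two-finger parallel gripper is mounted at the origin on the work surface. World frame = base frame: x ahead of the robot, y to its left, z up, the work surface at z = 0. Lengths are in m, angles in rad, forces in N, time in s.
With the tool pointing down it reaches from about 0.425 to 0.8 m from the base axis. Payload 8.3 kg.
Tool frame: the origin (TCP) lies at the very end of the fingers, on their centre line; the grasp point (between the pads) lies 19 mm behind it; x points along the fingers, y is the direction in which the jaws open and shut, and the axes are right-handed (so a half turn about x gives the same grasp; the last joint's range is limited). The gripper opens to 85 mm and grips with 20 to 120 N. Pads are 22 mm wide; open, the fingers measure 114 mm over their backs; the gripper's body (76 mm by 85 mm) begins 54 mm behind the grasp point. The pads swing forward as they close: fully open they stand 13 mm farther back than shut.
Start: joints at [-1.3, 0.383, 0.016, 1.37, -0.006, 1.388, -0.046], TCP at [0.205, 0.591, 0.197] pointing down, gripper open.
Joint ranges: [-2.95, 2.95], [-0.25, 2.06], [-1.52, 1.56], [0.18, 2.33], [-1.44, 4.58], [0.02, 2.06], [-3.01, 3.01]. Speed limits (rad/s): [2.39, 2.39, 3.01, 3.01, 3.14, 3.14, 3.14].

## Interface

Orientations are given as [roll, pitch, yaw] about the fixed x, y, z axes, in that order (R = Rz(yaw) Ry(pitch) Rx(roll)).
In Python, from cell import robot gives the robot as it stands. Calls block until the motion is done:
- robot.goto(position, orientation): joint-space move of the TCP to a pose.
- robot.move_straight(position, v=0.15, rot=None, stop_force=None): straight line of the TCP; rot=None keeps the orientation; v is the mean speed in m/s. With stop_force (N) it stops when the force on the tool has changed by that much, and returns True; else False.
- robot.goto_joints(angles): joint-space move.
- robot.set_gripper(opening, grip_force=None): opening from 0.0 (shut) to 1.0 (fully open); grip_force is the grip in N (None keeps the last); returns when the fingers have stopped.
- robot.hold(seconds).
- robot.inverse_kinematics(position, orientation): joint angles nearest the present ones, or None.
- robot.observe(): the state.
- robot.capture(name): name is "scene" or "top" or "wrist"; returns the picture (400x640x3 uint8, red, green, blue); there is no depth.
- robot.camera_info(name): a dict with "fx", "fy", "cx", "cy" (pixels), "D" ([k1, k2, p1, p2, k3] as OpenCV has them; the pictures are not rectified), "camera_from_world" (4x4, takes a point from world to camera coordinates); the wrist camera has in their place "hand_eye" (4x4, takes a point from camera to tool coordinates, whose origin is the TCP and whose axes are the tool frame's). Camera axes: x right, y down, z forward; pixel columns grow to the right and rows downward; lengths in m; the calibration is good to about 2 mm. A picture is of the moment at which its call begins: read the wrist's pose just before it. camera_info takes no time and is no camera call.
A pose or a line that the arm cannot do raises robot.Unreachable and nothing moves.
- robot.close_job(): hands the job in, once; it reports no verdict.
The state is a dict: "time_s": time; "q": joint angles; "joint_vel": joint speeds; "effort": joint torques, N m; "tool_pos": TCP position; "ee_rot": TCP orientation; "wrist_force": force on the tool from outside, world axes, zero at the start; "ft_torque": the same for the moment, N m; "opening": opening from 0.0 (shut) to 1.0 (fully open).
Only numpy, scipy, OpenCV 4.12 (cv2) and the standard library are available. Lean on these libraries where they do the work, as an engineer would, in place of code of your own. Each camera call takes 0.05 s, during which the arm holds its last target.

## Working session

There is one attempt and no reset: what is moved stays moved. The work goes in short steps, each a Python script; the robot and the scene stay as the last script left them, time stands still between calls to the robot, and variables do not carry over. Pictures are saved under pics/ and viewed, and the job is handed in when it is done.

```bash
mkdir -p pics; ls
python3 - <<'E'
from cell import robot
import cv2,json
for n in("scene","top","wrist"):
    cv2.imwrite(f"pics/{n}0.png",robot.capture(n)[:,:,::-1])
    print(n,robot.camera_info(n))
print(robot.observe())
E
```

```text
pics
scene {'fx': 361.6155691849857, 'fy': 361.6155691849857, 'cx': 323.1532443941046, 'cy': 200.89303110078956, 'D': array([0.02331541, 0.        , 0.        , 0.        , 0.        ]), 'camera_from_world': array([[-0.51325858,  0.85823234,  0.00169649,  0.26339502],
       [ 0.72977337,  0.43747336, -0.5254026 , -0.32439278],
       [-0.45165967, -0.26842934, -0.85085206,  1.29462134],
       [ 0.        ,  0.        ,  0.        ,  1.        ]])}
top {'fx': 410.38601009142326, 'fy': 410.38601009142326, 'cx': 314.80016182209636, 'cy': 198.02745469547858, 'D': array([-0.01080358,  0.        ,  0.        ,  0.        ,  0.        ]), 'camera_from_world': array([[-0.03466425, -0.99939336,  0.00336075,  0.03055536],
       [-0.97609976,  0.03313404, -0.2147822 ,  0.54718059],
       [ 0.21454055, -0.01072569, -0.97665619,  1.06785213],
       [ 0.        ,  0.        ,  0.        ,  1.        ]])}
wrist {'fx': 294.79501898078655, 'fy': 294.79501898078655, 'cx': 318.848687366452, 'cy': 197.600063027198, 'D': array([-0.01808158,  0.        ,  0.        ,  0.        ,  0.        ]), 'hand
[... 311 characters left out ...]
0000e+00,
         1.00000000e+00]])}
{'time_s': 0.15, 'q': array([-1.29991624,  0.38406803,  0.01638752,  1.37086507, -0.00631092,
        1.38816383, -0.04649855]), 'joint_vel': array([-0.00180725, -0.00143206,  0.00129172, -0.0032726 , -0.00209909,
        0.00097588, -0.00174438]), 'effort': array([ 1.95114269e-03, -6.28156400e+01,  8.45855288e-01, -3.72164619e+01,
        1.68215419e-02,  1.10848286e-02, -1.91972475e-06]), 'tool_pos': array([0.20458998, 0.59013489, 0.19661594]), 'ee_rot': array([-1.56842165,  1.5693408 , -1.90214931]), 'wrist_force': array([ 0.20237134, -0.01774968, -0.05757616]), 'ft_torque': array([-0.00141403, -0.02697652, -0.04310646]), 'opening': 1.000260144361975}
```

View pics/scene0.png

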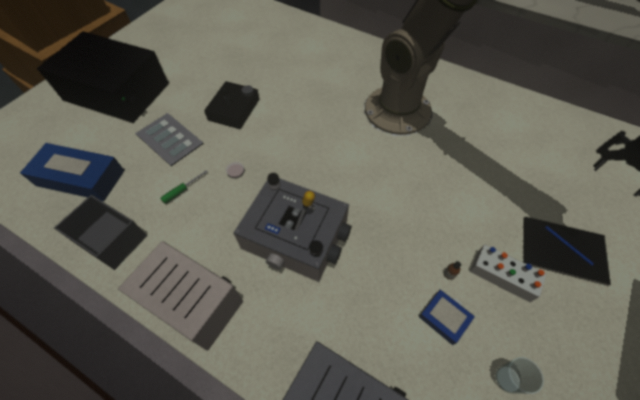

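View pics/top0.png

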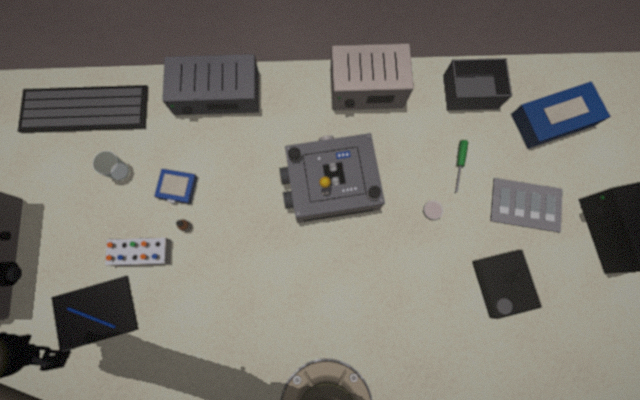

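Run:
```python
import cv2
a=cv2.imread("pics/top0.png");cv2.imwrite("pics/top0c.png",cv2.resize(a[80:270,200:400],None,fx=3.1,fy=3.1,interpolation=2))
a=cv2.imread("pics/scene0.png");cv2.imwrite("pics/scene0c.png",cv2.resize(a[130:320,200:420],None,fx=3.1,fy=3.1,interpolation=2))
```

```text
(no output)
```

View pics/top0c.png

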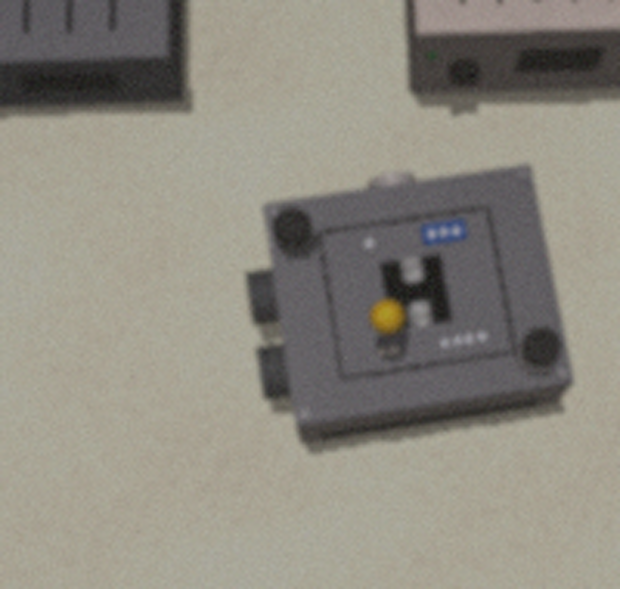

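View pics/scene0c.png

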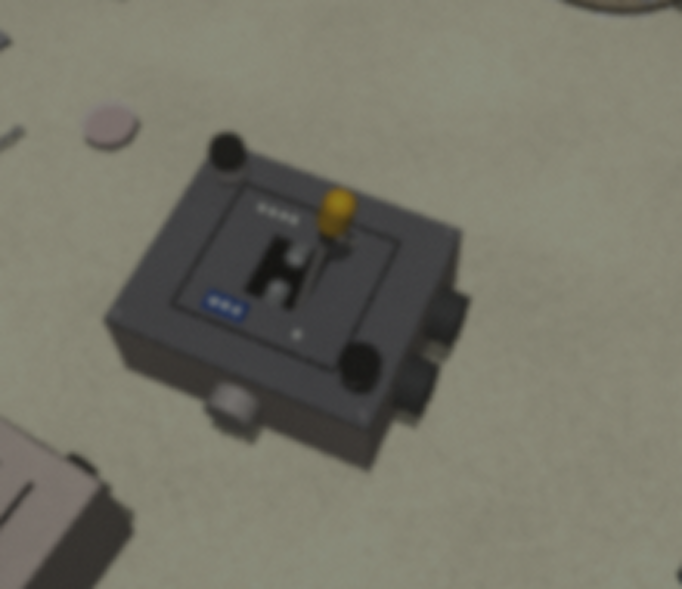

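```bash
cat > h.py <<'E'
import numpy as np,cv2
from scipy.optimize import least_squares
from cell import robot
C={n:robot.camera_info(n) for n in("scene","top","wrist")}
def proj(P,n,T=None):
    c=C[n];T=c["camera_from_world"] if T is None else T
    K=np.array([[c["fx"],0,c["cx"]],[0,c["fy"],c["cy"]],[0,0,1]])
    return cv2.projectPoints(np.array(P,float).reshape(-1,1,3),cv2.Rodrigues(T[:3,:3])[0],T[:3,3],K,np.array(c["D"]))[0].reshape(-1,2)
def console(x,y,yaw,L):
    L=np.atleast_2d(L);c,s=np.cos(yaw),np.sin(yaw)
    return np.c_[x+c*L[:,0]-s*L[:,1],y+s*L[:,0]+c*L[:,1],L[:,2]]
def knobL(f,a,r=.162):
    # fore about y, across leaning right
    return np.array([r*np.sin(f)*np.cos(a),-r*np.sin(a),.01+r*np.cos(f)*np.cos(a)])
E
python3 - <<'E'
from h import *
def crop(p,o): return (np.array(p,float)+.5)/3.1-.5+np.array(o)
tl=crop([(265,205),(530,168),(570,383),(302,420)],(200,80))
sl=crop([(107,320),(462,232),(370,432)],(200,130))
FL,FR,NR,NL=[.1,.12,.1],[.1,-.12,.1],[-.1,-.12,.1],[-.1,.12,.1]
f=lambda p:np.r_[(proj(console(*p[:3],[FL,FR,NR,NL]),"top")-tl).ravel(),(proj(console(*p[:3],[FR,NL,FL]),"scene")-sl).ravel()]
r=least_squares(f,[.6,0,.1]);p=r.x;print(p,np.round(r.fun,1))
for n in("top",):
    print(proj(console(*p,[[0,0,.1],[.024,-.017,.1]]),n))
kt=crop([(388,316)],(200,80));ks=crop([(337,213)],(200,130))
g=lambda X:np.r_[(proj(X,"top")-kt).ravel(),(proj(X,"scene")-ks).ravel()]
r2=least_squares(g,[.55,0,.17]);print(r2.x,r2.fun)
d=r2.x-[p[0],p[1],0];c,s=np.cos(p[2]),np.sin(p[2]);print("local",c*d[0]+s*d[1],-s*d[0]+c*d[1],d[2])
g=lambda q:np.r_[(proj(console(*p,knobL(*q)),"top")-kt).ravel(),(proj(console(*p,knobL(*q)),"scene")-ks).ravel()]
r3=least_squares(g,[-.2,-.19]);print(r3.x,r3.fun)
E
```

```text
[ 0.6031079  -0.04074483  0.12119802] [-1.  -0.2  0.2 -1.   1.2  0.1 -2.3  2.1 -1.5 -0.1  0.3 -0.2 -0.8  0. ]
[[333.71580593 174.02493398]
 [338.46705666 164.60352281]]
[ 0.56483208 -0.01295999  0.16848441] [-0.21208325  0.10214578 -0.23020223 -0.04462052]
local -0.034635816747702906 0.032208636002771185 0.1684844148049852
[-0.22124235 -0.19626833] [ 0.00882094  0.50473758 -0.36775049  0.53668493]
```

```bash
cat >> h.py <<'E'
from scipy.spatial.transform import Rotation as Rn
P0=(0.6031,-0.0407,0.1212)
def W(l): return console(*P0,l)[0]
def ori(flip=1):
    y=np.array([-np.sin(P0[2]),np.cos(P0[2]),0])*flip;x=np.array([0,0,-1.])
    return Rn.from_matrix(np.c_[x,y,np.cross(x,y)]).as_euler('xyz')
def Rdown(): 
    y=np.array([-np.sin(P0[2]),np.cos(P0[2]),0]);x=np.array([0,0,-1.]);return np.c_[x,y,np.cross(x,y)]
E
python3 - <<'E'
from h import *
o=robot.observe();print(Rn.from_euler('xyz',o["ee_rot"]).as_matrix().round(2))
for fl in(1,-1):
  for l in([-.08,.032,.26],[-.08,.032,.156],[0,.1,.156],[.02,-.03,.156]):
    print(fl,l,W(l).round(3),np.round(robot.inverse_kinematics(W(l),ori(fl)) if robot.inverse_kinematics(W(l),ori(fl)) is not None else np.nan,2))
E
```

```text
[[-0.    0.33  0.94]
 [-0.    0.94 -0.33]
 [-1.   -0.    0.  ]]
1 [-0.08, 0.032, 0.26] [ 0.52  -0.019  0.26 ] [-0.64  0.14  0.69  1.57 -0.09  1.46  1.76]
1 [-0.08, 0.032, 0.156] [ 0.52  -0.019  0.156] [-0.64  0.21  0.71  1.74 -0.14  1.24  1.8 ]
1 [0, 0.1, 0.156] [0.591 0.059 0.156] [-0.54  0.36  0.51  1.54 -0.18  1.28  1.68]
1 [0.02, -0.03, 0.156] [ 0.627 -0.068  0.156] [-0.47  0.5   0.76  1.44 -0.35  1.34  2.  ]
-1 [-0.08, 0.032, 0.26] [ 0.52  -0.019  0.26 ] [-0.77  0.16  0.86  1.58 -0.12  1.46 -1.36]
-1 [-0.08, 0.032, 0.156] [ 0.52  -0.019  0.156] [-0.75  0.23  0.85  1.75 -0.18  1.24 -1.3 ]
-1 [0, 0.1, 0.156] [0.591 0.059 0.156] [-0.7   0.4   0.74  1.55 -0.28  1.3  -1.38]
-1 [0.02, -0.03, 0.156] [ 0.627 -0.068  0.156] [-0.54  0.54  0.88  1.45 -0.41  1.35 -1.09]<sys>:0: UserWarning: Gimbal lock detected. Setting third angle to zero since it is not possible to uniquely determine all angles.
```

```bash
cat >> h.py <<'E'
def snap(n,name):
    o=robot.observe();im=robot.capture(n);cv2.imwrite("pics/"+name,im[:,:,::-1])
    if n=="wrist":
        T=np.eye(4);T[:3,:3]=Rn.from_euler('xyz',o["ee_rot"]).as_matrix();T[:3,3]=o["tool_pos"]
        Tw=np.linalg.inv(T@C["wrist"]["hand_eye"]);np.save("pics/"+name+".npy",Tw);return im,Tw
    return im
E
python3 -W ignore - <<'E'
from h import *
robot.set_gripper(0.0)
robot.goto(W([-.10,.032,.27]),ori())
snap("wrist","w1.png")
o=robot.observe();print(o["time_s"],o["tool_pos"],o["opening"],o["wrist_force"],W([-.10,.032,.27]))
E
```

```text
3.3917 [ 0.50004244 -0.0200283   0.26983778] -0.003666198520109952 [0.23541007 0.70879877 0.82878491] [ 0.49996466 -0.02102509  0.27      ]
```

View pics/w1.png

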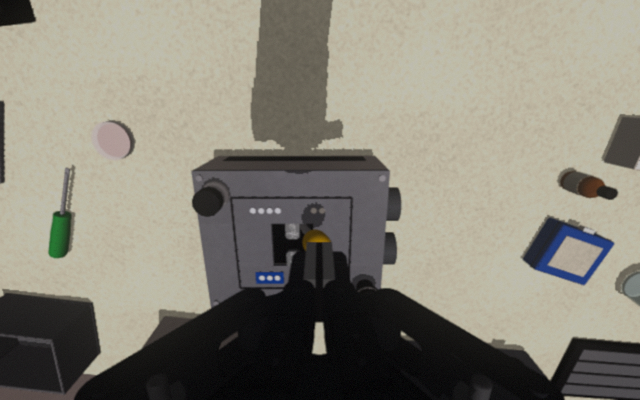

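```bash
python3 -W ignore - <<'E'
from h import *
im=cv2.imread("pics/w1.png");Tw=np.load("pics/w1.png.npy")
q=np.array([-.221,-.196])
pts=np.vstack([console(*P0,[[-.1,.12,.1],[-.1,-.12,.1],[0,0,.1],[.024,-.017,.1],knobL(*q)])])
for u in proj(pts,"wrist",Tw): 
    print(u); cv2.circle(im,tuple(int(round(v)) for v in u),1,(0,0,255),-1)
cv2.imwrite("pics/w1c.png",cv2.resize(im[140:300,180:410],None,fx=3.4,fy=3.4,interpolation=2))
E
```

```text
[391.22830315 170.75809668]
[191.63066761 170.65822423]
[293.49843361 245.34837727]
[281.25005016 261.43070821]
[317.39780845 244.89494402]
```

View pics/w1c.png

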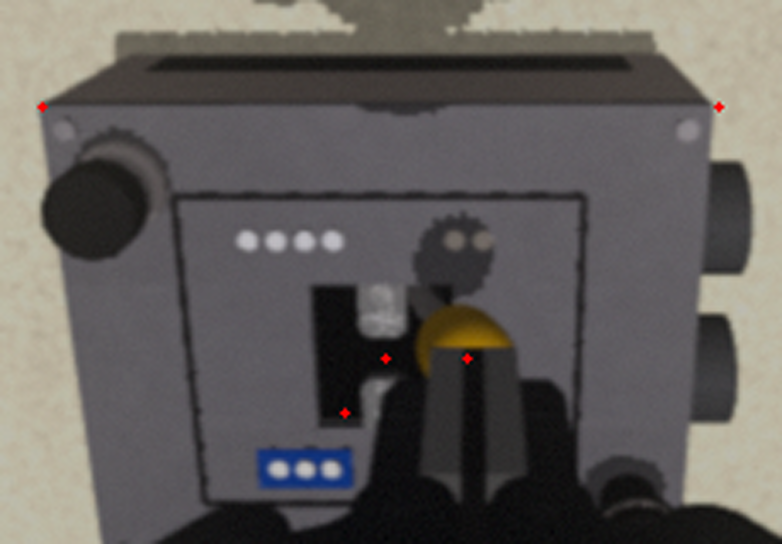

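```bash
python3 -W ignore - <<'E'
from h import *
robot.move_straight(W([-.10,.031,.158]),v=.12)
robot.hold(.2);print(robot.observe()["wrist_force"])
robot.move_straight(W([-.065,.031,.158]),v=.08)
robot.hold(.1)
for x in(-.055,-.045,-.035,-.028):
    robot.move_straight(W([x,.031,.158]),v=.04); o=robot.observe();print(x,o["wrist_force"].round(2))
robot.hold(.2)
snap("scene","s2.png");snap("wrist","w2.png")
o=robot.observe();print(o["time_s"],o["tool_pos"]-W([-.028,.031,.158]),o["wrist_force"])
im=cv2.imread("pics/s2.png")
for f in(-.05,0,.05):
  print(f,proj(console(*P0,knobL(f,-.19)),"scene"))
cv2.imwrite("pics/s2c.png",cv2.resize(im[160:250,250:360],None,fx=6,fy=6,interpolation=2))
E
```

```text
[-0.17871261 -0.3585537   0.03861407]
-0.055 [-1.47  0.07 -0.78]
-0.045 [-0.22 -0.53 -0.5 ]
-0.035 [-0.76 -0.4   0.34]
-0.028 [-0.97  0.12 -0.11]
7.1917 [-7.31955339e-05 -2.10585715e-05  2.49582700e-05] [-0.86464405 -0.04157233 -0.99045913]
-0.05 [[302.92375668 206.4400035 ]]
0 [[301.51054303 208.95423438]]
0.05 [[300.09296801 211.57328936]]
```

View pics/s2c.png

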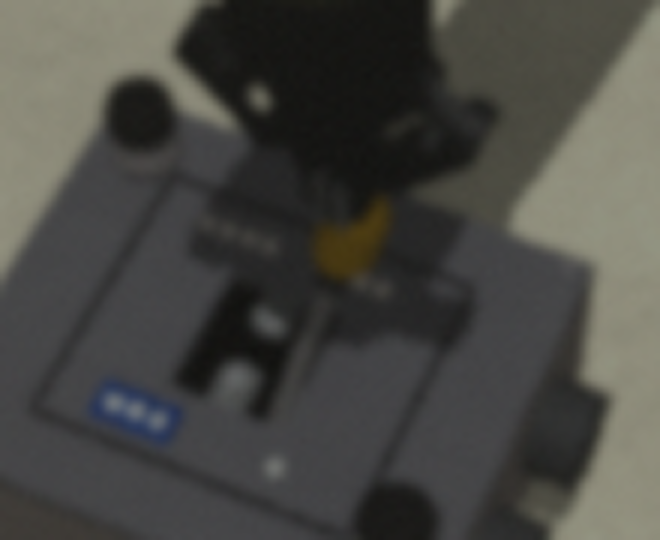

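View pics/w2.png

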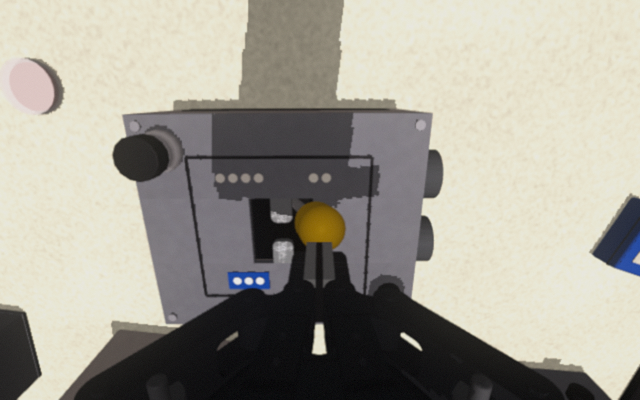

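```bash
python3 -W ignore - <<'E'
from h import *
Tw=np.load("pics/w2.png.npy")
tip=W([-.028,.031,.158])
print("tip scene",proj(tip,"scene"),"wrist",proj(tip,"wrist",Tw), "tip -50mm up",proj(tip+[0,0,.05],"scene"),proj(tip+[0,0,.05],"wrist",Tw))
for f in(-.265,-.2,-.15,-.1,-.05,0):
  k=console(*P0,knobL(f,-.19))
  print(f,k.round(3),proj(k,"scene"),proj(k,"wrist",Tw))
im=cv2.imread("pics/w2.png")
cv2.imwrite("pics/w2c.png",cv2.resize(im[160:320,220:420],None,fx=3.7,fy=3.7,interpolation=2))
E
```

```text
tip scene [[306.73336999 202.44122131]] wrist [[318.859114   231.36553861]] tip -50mm up [[305.95919677 191.50993483]] [[318.89509453 274.64320269]]
-0.265 [[ 0.558 -0.015  0.164]] [[308.83441489 196.99133139]] [[318.19614636 215.13150287]]
-0.2 [[ 0.568 -0.014  0.166]] [[307.0879414  199.59886805]] [[318.21155148 231.52293299]]
-0.15 [[ 0.576 -0.013  0.167]] [[305.71720557 201.75578648]] [[318.22473641 243.80920894]]
-0.1 [[ 0.584 -0.012  0.168]] [[304.32759326 204.03821979]] [[318.23892594 255.69980063]]
-0.05 [[ 0.592 -0.011  0.169]] [[302.92375668 206.4400035 ]] [[318.25396618 267.10040776]]
0 [[ 0.599 -0.01   0.169]] [[301.51054303 208.95423438]] [[318.26969693 277.92846056]]
```

View pics/w2c.png

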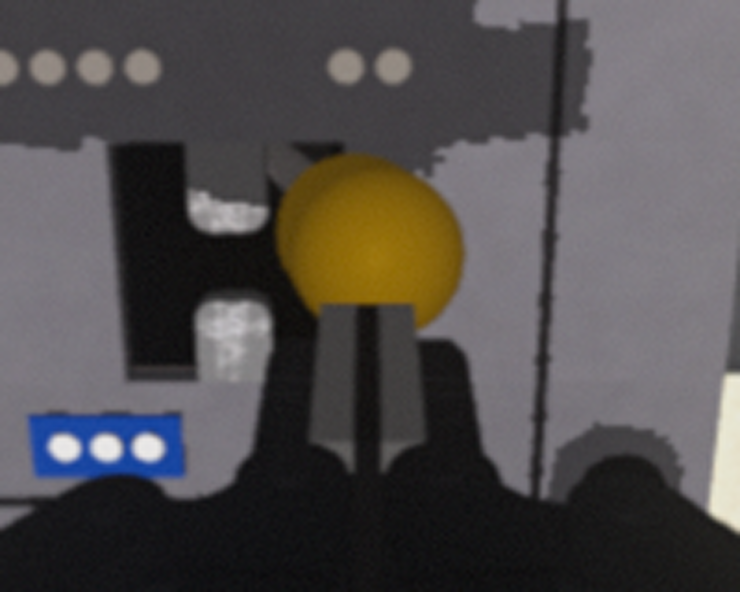

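```bash
python3 -W ignore - <<'E'
from h import *
o=robot.observe();print(o["opening"],o["wrist_force"],o["ft_torque"])
robot.move_straight(W([-.028,.031,.2]),v=.1)
robot.move_straight(W([-.14,.031,.2]),v=.15)
snap("scene","s3.png");snap("wrist","w3.png");snap("top","t3.png")
o=robot.observe();print(o["time_s"],o["wrist_force"]);tip=o["tool_pos"]
for z in(0,.02,.04): print(z,proj(tip+[0,0,z],"scene"),proj(tip+[0,0,z],"top"))
im=cv2.imread("pics/s3.png")
cv2.imwrite("pics/s3c.png",cv2.resize(im[140:240,260:380],None,fx=6,fy=6,interpolation=2))
im=cv2.imread("pics/w3.png")
cv2.imwrite("pics/w3c.png",cv2.resize(im[160:320,220:420],None,fx=3.7,fy=3.7,interpolation=2))
im=cv2.imread("pics/t3.png")
cv2.imwrite("pics/t3c.png",cv2.resize(im[130:260,260:400],None,fx=4.5,fy=4.5,interpolation=2))
E
```

```text
-0.0012772237427002779 [-0.86464405 -0.04157233 -0.99045913] [0.00295212 0.00144527 0.01064193]
8.8083 [ 0.50138762 -0.15709857  0.2340023 ]
0 [[324.81281009 159.90874815]] [[332.51076532 220.61454582]]
0.02 [[324.85762616 154.94364913]] [[332.90300451 219.22700918]]
0.04 [[324.90418023 149.78732418]] [[333.31166658 217.78135278]]
```

View pics/s3c.png

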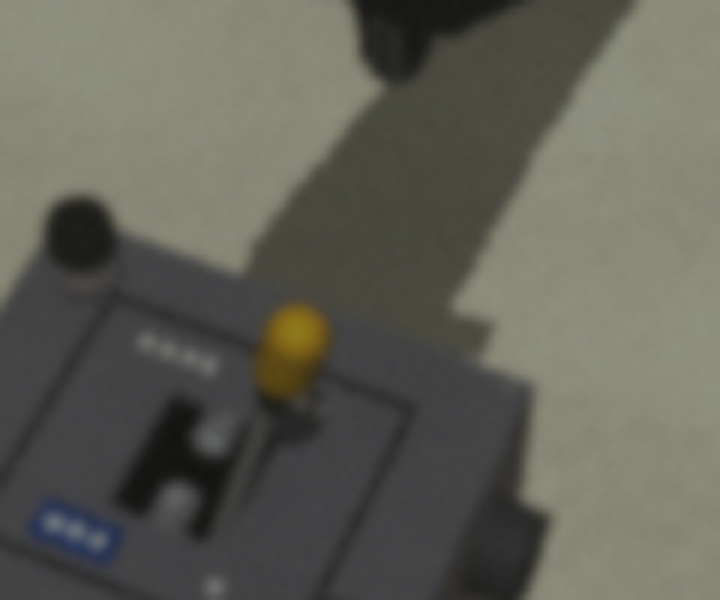

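View pics/w3c.png

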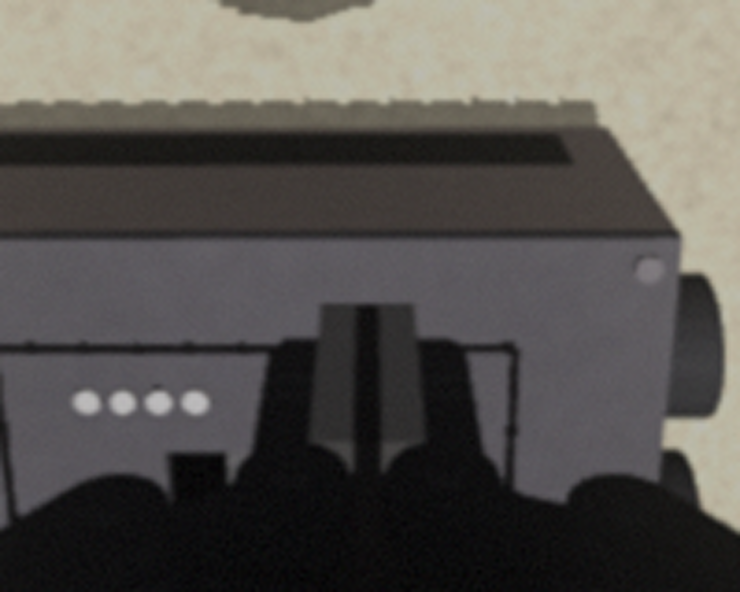

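View pics/t3c.png

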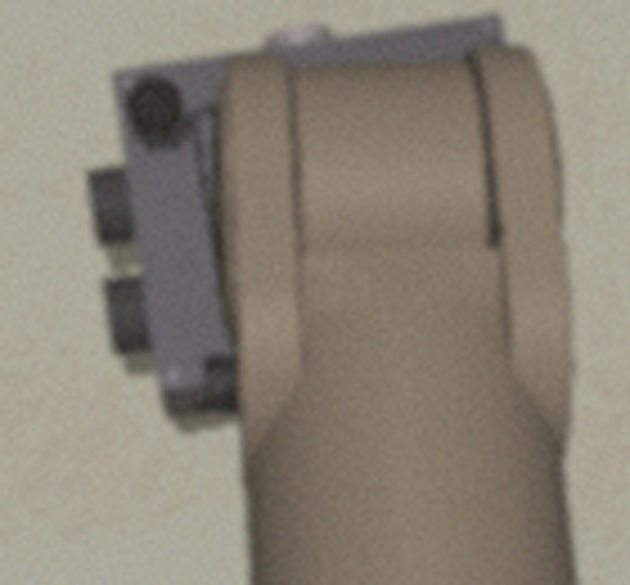

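```bash
python3 -W ignore - <<'E'
from h import *
o=robot.observe();tip=o["tool_pos"];Tw=np.load("pics/w3.png.npy")
fw=np.array([np.cos(.1212),np.sin(.1212),0]);up=np.array([0,0,1.])
def f(p):
    d,h=p
    return [proj(tip+fw*h+up*d,"scene")[0,1]-153.6, proj(tip-fw*h+up*d,"wrist",Tw)[0,1]-241.8]
print(least_squares(f,[.01,.01]).x)
print("nl corner wrist",proj(W([-.1,.12,.1]),"wrist",Tw), "seen",220+680/3.7,160+237/3.7)
s=295/ (0.948*.148+.319*.07); print("face half width est px/m",s, 25/s, "pad face total (250..485)", (485-255)/3.7/s)
E
```

```text
[0.03883794 0.01207615]
nl corner wrist [[405.99917709 224.51411008]] seen 403.78378378378375 224.05405405405406
face half width est px/m 1813.8888547290235 0.013782542372881356 pad face total (250..485) 0.03427010535959688
```

The closed fingers end about 35 mm short of the stated TCP: the scene and wrist views agree on this, and the first pass went over the knob without moving it. I'll lower the hand to allow for that.

```bash
python3 -W ignore - <<'E'
from h import *
robot.move_straight(W([-.11,.031,.133]),v=.12)
robot.hold(.1);f0=robot.observe()["wrist_force"]
for x in(-.075,-.065,-.055,-.047):
    robot.move_straight(W([x,.031,.133]),v=.05); o=robot.observe();print(x,(o["wrist_force"]-f0).round(2))
robot.hold(.1)
snap("scene","s4.png");im,Tw=snap("wrist","w4.png")
o=robot.observe();print(o["time_s"],o["wrist_force"]-f0)
im=cv2.imread("pics/s4.png")
cv2.imwrite("pics/s4c.png",cv2.resize(im[160:250,250:360],None,fx=6,fy=6,interpolation=2))
for f in(-.2,-.15,-.1,-.05,0):
  k=console(*P0,np.vstack([knobL(f,-.19,.172),knobL(f,-.19)]))
  print(f,proj(k[1],"scene"),proj(k[0],"wrist",Tw))
E
```

```text
-0.075 [ 1.38  1.01 -0.46]
-0.065 [ 0.73  1.06 -0.73]
-0.055 [-0.25  0.86  0.49]
-0.047 [-0.85  0.81  0.9 ]
11.725 [ 0.28116569  0.35806734 -0.20084483]
-0.2 [[307.0879414  199.59886805]] [[321.64597748 288.32852113]]
-0.15 [[305.71720557 201.75578648]] [[321.63180776 303.11137435]]
-0.1 [[304.32759326 204.03821979]] [[321.61034737 317.1859785 ]]
-0.05 [[302.92375668 206.4400035 ]] [[321.58208652 330.43174136]]
0 [[301.51054303 208.95423438]] [[321.54761289 342.7501668 ]]
```

View pics/s4c.png

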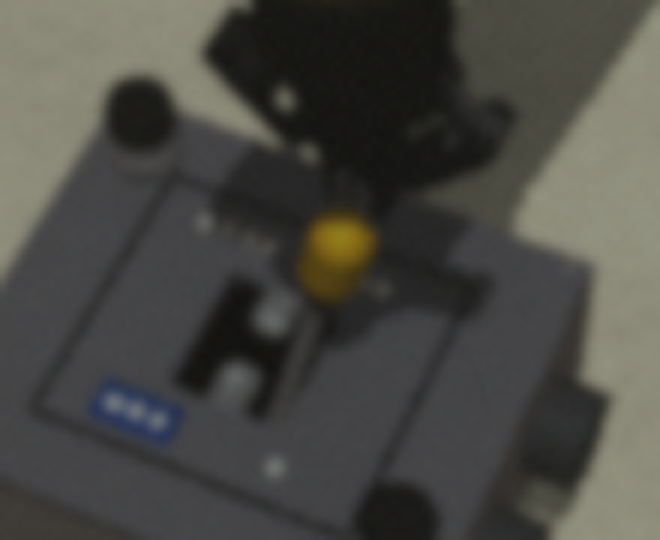

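View pics/w4.png

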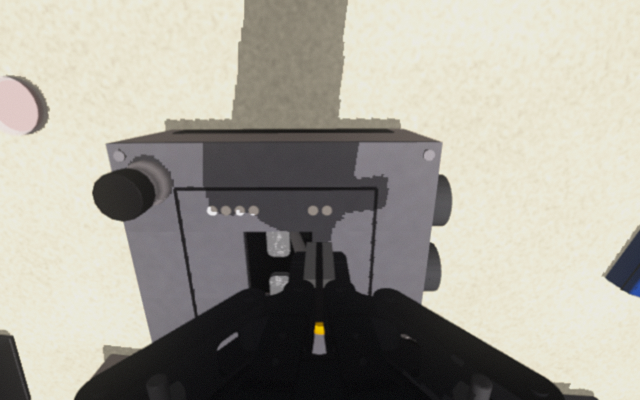

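The knob is now moving: it sits at scene (306,203), so fore is about -0.14, which matches a 25 mm offset from the finger centre line.

```bash
python3 -W ignore - <<'E'
from h import *
robot.move_straight(W([-.026,.031,.133]),v=.05)
robot.hold(.1)
robot.move_straight(W([-.06,.031,.133]),v=.1)
robot.move_straight(W([-.09,.05,.23]),v=.2)
robot.move_straight(W([-.09,.08,.23]),v=.2)
snap("scene","s5.png");im,Tw=snap("wrist","w5.png")
o=robot.observe();print(o["time_s"])
im=cv2.imread("pics/s5.png")
cv2.imwrite("pics/s5c.png",cv2.resize(im[160:250,250:360],None,fx=6,fy=6,interpolation=2))
for f in(-.1,-.05,0,.05):
  k=console(*P0,np.vstack([knobL(f,-.19,.172),knobL(f,-.19)]))
  print(f,proj(k[1],"scene"),proj(k[0],"wrist",Tw))
E
```

```text
13.95
-0.1 [[304.32759326 204.03821979]] [[265.82714786 282.32081896]]
-0.05 [[302.92375668 206.4400035 ]] [[266.25445767 290.70053092]]
0 [[301.51054303 208.95423438]] [[266.75494297 298.66662089]]
0.05 [[300.09296801 211.57328936]] [[267.32287097 306.17560733]]
```

View pics/s5c.png

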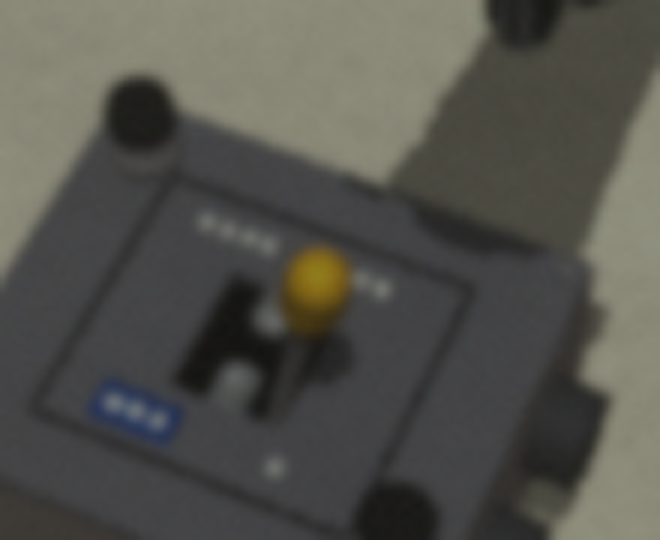

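View pics/w5.png

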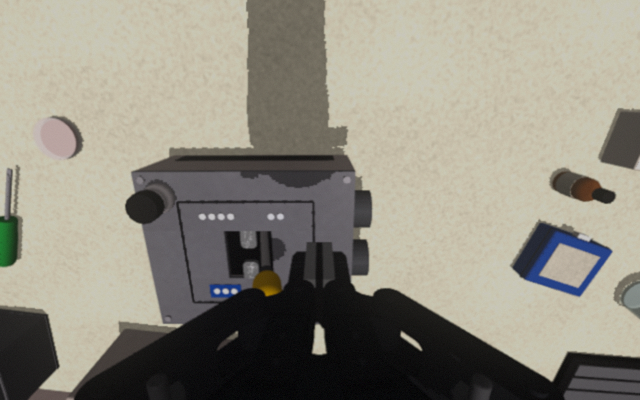

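```bash
python3 -W ignore - <<'E'
from h import *
im=cv2.imread("pics/w5.png");Tw=np.load("pics/w5.png.npy")
out=cv2.resize(im[220:310,200:320],None,fx=6,fy=6,interpolation=2)
def circ(f,a,col):
  # silhouette of capsule
  th=np.linspace(0,2*np.pi,40,endpoint=False);ph=np.linspace(0,np.pi/1,15)
  pts=[]
  for r in(.152,.172):
    c=W(knobL(f,a,r))
    for t in th:
      for p in ph: pts.append(c+.014*np.array([np.cos(t)*np.sin(p),np.sin(t)*np.sin(p),np.cos(p)]))
  u=proj(pts,"wrist",Tw);h=cv2.convexHull(u.astype(np.float32))
  cv2.polylines(out,[((h-[200,220]+.5)*6).astype(int)],True,col,1)
circ(0,-.19,(0,255,0));circ(-.06,-.19,(0,0,255))
cv2.imwrite("pics/w5c.png",out)
E
```

```text
(no output)
```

View pics/w5c.png

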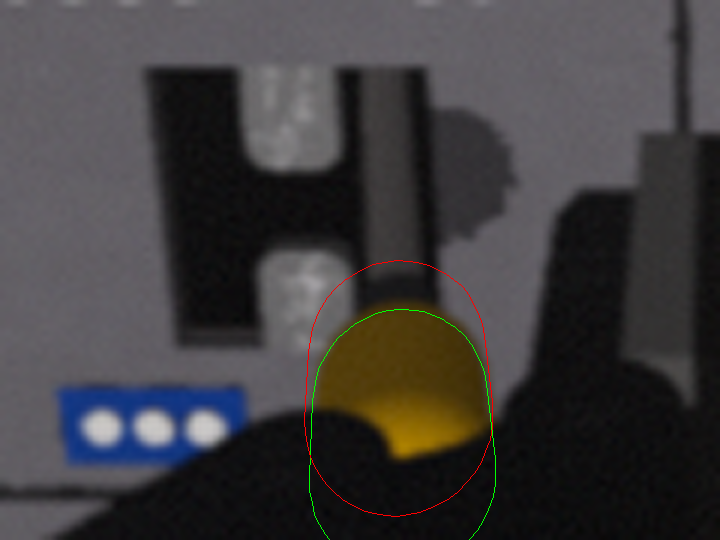

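```bash
python3 -W ignore - <<'E'
from h import *
robot.move_straight(W([0,.09,.21]),v=.2)
robot.move_straight(W([0,.09,.133]),v=.15)
robot.move_straight(W([0,.06,.133]),v=.1)
robot.hold(.1);f0=robot.observe()["wrist_force"]
s=robot.move_straight(W([0,.025,.133]),v=.05,stop_force=8)
o=robot.observe();print(s,o["wrist_force"]-f0,o["time_s"])
snap("scene","s6.png")
im=cv2.imread("pics/s6.png")
cv2.imwrite("pics/s6c.png",cv2.resize(im[160:250,250:360],None,fx=6,fy=6,interpolation=2))
for a in(-.2,-.1,0,.1,.15,.2): print(a,(proj(W(knobL(0,a)),"scene")[0]-[250,160]+.5)*6,.162*np.sin(-a))
print(o["tool_pos"]-W([0,.025,.133]))
E
```

```text
False [-0.63822183  0.0672376  -0.03034633] 16.6333
-0.2 [315.62288886 298.48630144] 0.03218443158879992
-0.1 [279.8971979  281.69279848] 0.01617301349678616
0 [244.21776226 266.85628218] 0.0
0.1 [209.10423357 254.17526375] -0.01617301349678616
0.15 [191.91671223 248.69290632] -0.024208977460723074
0.2 [175.05534465 243.80335903] -0.03218443158879992
[-0.00025459 -0.00039705 -0.00034643]
```

View pics/s6c.png

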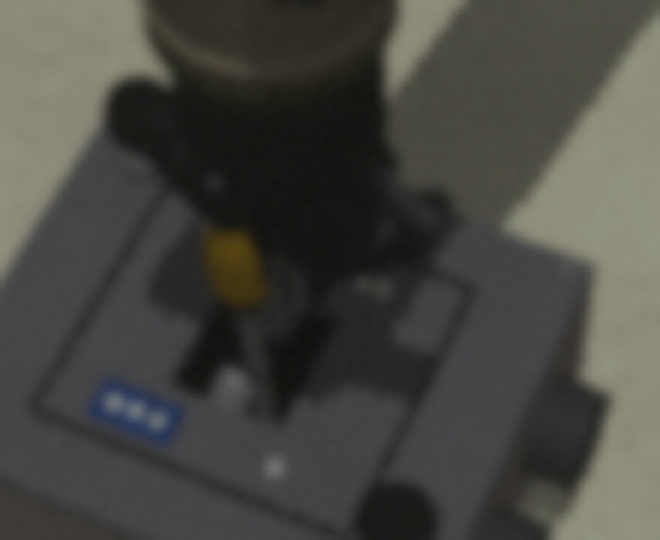

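```bash
python3 -W ignore - <<'E'
from h import *
f0=robot.observe()["wrist_force"]
s=robot.move_straight(W([0,-.003,.133]),v=.05,stop_force=10)
robot.hold(.1);o=robot.observe();print(s,o["wrist_force"]-f0,o["time_s"],o["tool_pos"]-W([0,-.003,.133]))
robot.move_straight(W([0,.04,.133]),v=.1)
robot.move_straight(W([-.03,.06,.21]),v=.2)
robot.move_straight(W([-.10,.03,.23]),v=.2)
snap("scene","s7.png");snap("wrist","w7.png");print(robot.observe()["time_s"])
im=cv2.imread("pics/s7.png")
out=cv2.resize(im[160:250,250:360],None,fx=6,fy=6,interpolation=2)
for f in(-.04,0,.04): 
  u=(proj(W(knobL(f,.19)),"scene")[0]-[250,160]+.5)*6;print(f,u)
cv2.imwrite("pics/s7c.png",out)
im=cv2.imread("pics/w7.png");Tw=np.load("pics/w7.png.npy")
out=cv2.resize(im[220:310,200:320],None,fx=6,fy=6,interpolation=2)
def circ(f,a,col):
  th=np.linspace(0,2*np.pi,40,endpoint=False);ph=np.linspace(0,np.pi,15)
  pts=[W(knobL(f,a,r))+.014*np.array([np.cos(t)*np.sin(p),np.sin(t)*np.sin(p),np.cos(p)]) for r in(.152,.172) for t in th for p in ph]
  h=cv2.convexHull(proj(pts,"wrist",Tw).astype(np.float32))
  cv2.polylines(out,[((h-[200,220]+.5)*6).astype(int)],True,col,1)
circ(0,.19,(0,255,0))
cv2.imwrite("pics/w7c.png",out)
E
```

```text
False [0.37200765 0.05858561 0.04249871] 17.4917 [ 8.73111851e-05 -4.51298691e-05  9.04783309e-05]
19.2917
-0.04 [185.56309997 232.96814108]
0 [178.39875156 244.73323483]
0.04 [171.24745461 256.90531595]
```

View pics/s7c.png

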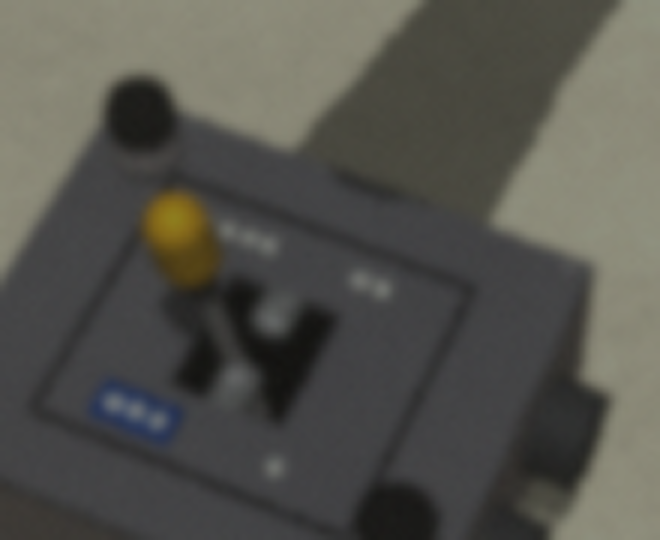

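View pics/w7c.png

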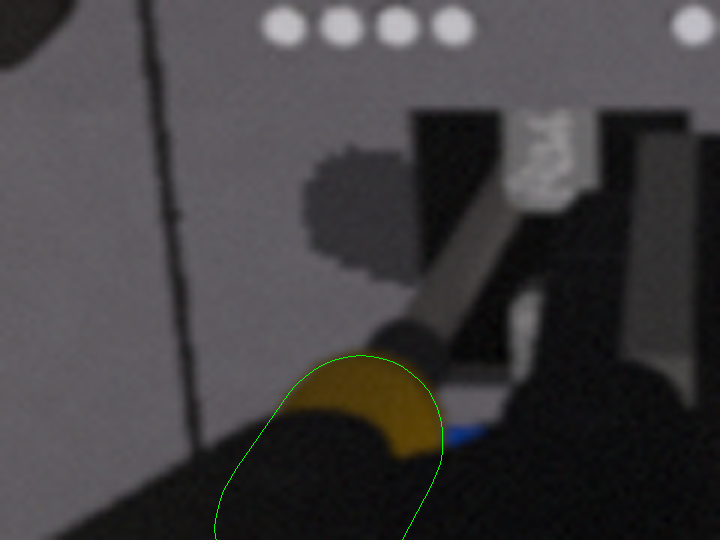

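```bash
python3 -W ignore - <<'E'
from h import *
robot.move_straight(W([-.08,-.031,.22]),v=.2)
robot.move_straight(W([-.075,-.031,.133]),v=.12)
robot.move_straight(W([-.04,-.031,.133]),v=.1)
robot.hold(.1);f0=robot.observe()["wrist_force"]
robot.move_straight(W([.0,-.031,.133]),v=.05,stop_force=10)
s=robot.move_straight(W([.028,-.031,.133]),v=.03,stop_force=8)
o=robot.observe();p=o["tool_pos"]-W([0,-.031,.133]);print(s,o["wrist_force"]-f0,p)
robot.hold(.1);print(robot.observe()["wrist_force"]-f0)
snap("scene","s8.png");print(robot.observe()["time_s"])
im=cv2.imread("pics/s8.png")
cv2.imwrite("pics/s8c.png",cv2.resize(im[160:250,250:360],None,fx=6,fy=6,interpolation=2))
for f in(.2,.23,.265): print(f,(proj(W(knobL(f,.19)),"scene")[0]-[250,160]+.5)*6)
E
```

```text
False [-7.46840898 -1.13692763 -2.23817866] [ 0.02623415  0.00307333 -0.00108007]
[-7.39099371 -1.7213634  -2.19059892]
23.425
0.2 [143.11191898 309.15148256]
0.23 [137.97869216 319.48520833]
0.265 [132.0695137  331.71519579]
```

View pics/s8c.png

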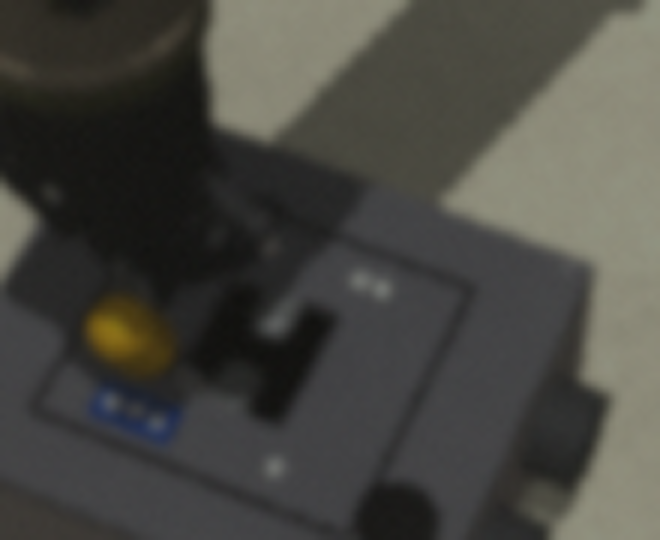

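```bash
python3 -W ignore - <<'E'
from h import *
robot.move_straight(W([-.03,-.031,.133]),v=.1)
robot.move_straight(W([-.06,-.031,.24]),v=.2)
robot.move_straight(W([-.15,.06,.30]),v=.25)
robot.goto_joints([-1.3,0.383,0.016,1.37,-0.006,1.388,-0.046])
robot.hold(.3)
snap("scene","s9.png");snap("top","t9.png");o=robot.observe();print(o["time_s"],o["wrist_force"])
a=cv2.imread("pics/s9.png")[130:260,200:370];b=cv2.imread("pics/t9.png")[100:230,250:400]
for n,off,out in(("scene",(200,130),"s9c"),("top",(250,100),"t9c")):
  im=cv2.resize({"scene":a,"top":b}[n],None,fx=4.5,fy=4.5,interpolation=2)
  u=(proj(W(knobL(.265,.19)),n)[0]-off+.5)*4.5;print(n,u)
  th=np.linspace(0,2*np.pi,40,endpoint=False);ph=np.linspace(0,np.pi,15)
  pts=[W(knobL(.265,.19,r))+.014*np.array([np.cos(t)*np.sin(p),np.sin(t)*np.sin(p),np.cos(p)]) for r in(.152,.172) for t in th for p in ph]
  h=cv2.convexHull(proj(pts,n).astype(np.float32))
  cv2.polylines(im,[((h-off+.5)*4.5).astype(int)],True,(0,255,0),1)
  cv2.imwrite(f"pics/{out}.png",im)
E
```

```text
28.2833 [0.08156059 0.71500952 0.56621969]
scene [324.05213528 383.78639684]
top [425.34591637 227.00672681]
```

View pics/s9c.png

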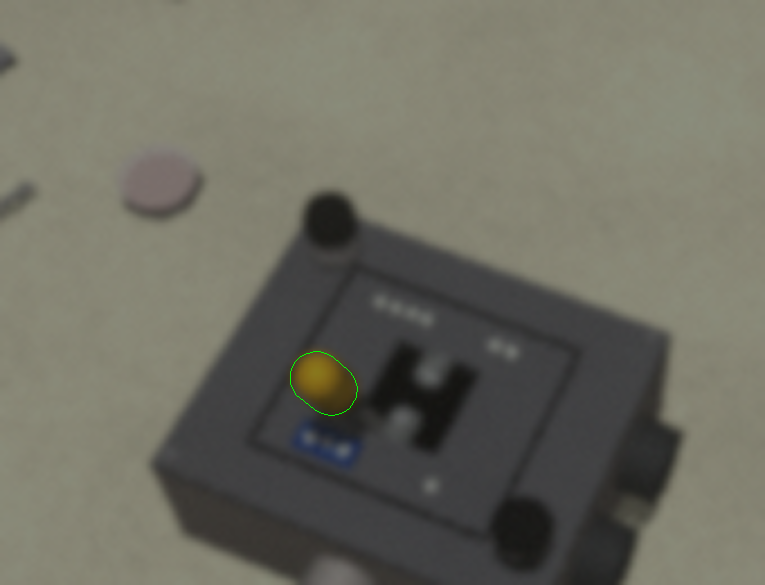

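View pics/t9c.png

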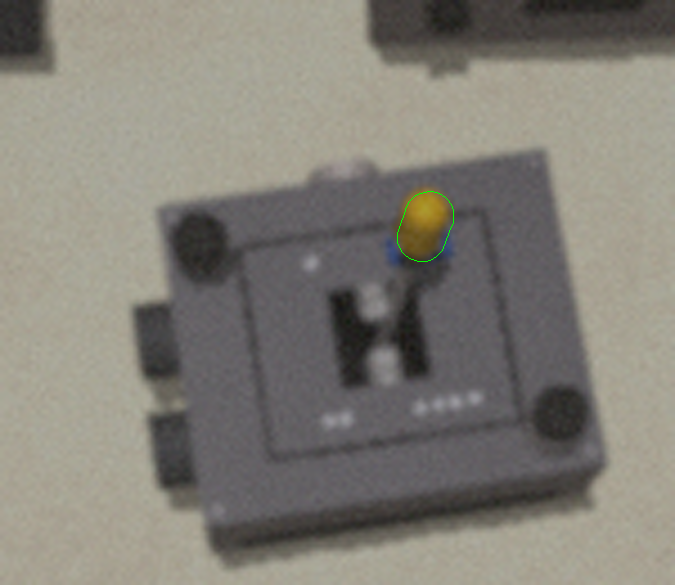

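Both views show the knob fully home in the third slot. It lies on the fore 0.265, across 0.19 outline, the loose items on the console haven't moved, and the hand is well clear.

```bash
python3 -c "
from cell import robot
print(robot.close_job())"
```

```text
the job is handed in; nothing more can be done
None
```

The lever is home in the third slot (far right, three pips on blue) and I handed the job in at about 28 s, with the hand back at its start pose.

- **Pushes:** All three were made with the shut fingers, never gripping. The lever went forward to the cross lane (fore about 0), right to across about 0.19, then forward to the stop, where the force held at about 7.4 N.
- **Final check:** The scene and top views both match the knob outline for fore 0.265, across 0.19. The eyepiece and objective case are where they stood, and the dish and bottle showed no change in the views I looked at. I did not check the slide box and screwdriver closely at the end.
- **What disagreed:** The shut fingers end about 35 mm short of the stated TCP. My first pass therefore went over the knob without moving it. It may have grazed the knob, but forces stayed near 1 N. I lowered the hand to allow for this, and after that the measured contact positions agreed with the sizes given.

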